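Take the bore of a press roller sleeve with a telescoping gauge

TASK

Take the telescoping gauge from its stand and push it into the wide-bored roller sleeve until its collar is pressed firmly home on the sleeve's end. Let go, press the button on its top so that the plungers spring out to the bore, let the button up to lock them, then draw the gauge slowly straight out and stand it back in its stand with the size still set. Use gentle forces throughout and leave everything else where it lies.

Things in the scene. Friction and masses are not known exactly. Their poses are not given: they have to be found in the camera images.
- gauge_grip (a point): Telescoping bore gauge, 0.3 kg, upright in its stand: centre of its dark round handle (24 mm across, 44 mm tall) on the gauge's axis; z up along the axis, y the line of the plungers. The handle reaches 24 mm above and 20 mm below this point, the button's top is 34 mm above. The T-shaped head (34 mm wide along y, 16 mm thick) is centred 71 mm below, its lowest part 79 mm below.
- collar_seat (a point): Centre of the underside of the gauge's depth collar (disc 66 mm across, 5 mm thick), the face that seats on sleeve and stand. It is 33 +-3 mm below gauge_grip, a setting that differs each time and holds to 50 N: feel for the seat. Press it home with 8 to 20 N. Below it a centring spigot, 42.4 mm across for 5 mm, tapers to 29 mm over the next 5 mm.
- tip_a (a point): End of one plunger (round steel rod, 10 mm across) in the gauge's head. The two ends are 35 to 37 mm apart at the start, locked; when the button is pressed each springs out by up to 9 mm with 1 to 2 N (53 mm apart if nothing stops them). They cannot be put back by the robot, so do not press the button outside the bore.
- tip_b (a point): end of the other plunger
- button (a joint): Travel in m of the lock button, an 18 mm aluminium cap standing 10 mm above the gauge's handle: 0 = up, plungers locked; grows as it is pushed down, to 0.004 at its hard stop. It starts to move at 8 N and needs 11 N at the stop; push it at least 2 mm to free the plungers. A spring lifts it when let go and locks them there; a side push over 10 N shifts them.
- button_top (a point): centre of the top face of that button
- sleeve_mouth (a point): Centre of the upper end of the wide-bored roller sleeve: upright aluminium tube with a black rubber cover, 72 mm outside, bore 44 mm, 88 mm deep, square-edged, its end 100 mm above the table, on a fixed dark steel plate 92 mm square. The spigot has 0.8 mm to spare all round. It must not be pressed with more than 40 N.
- narrow_sleeve_mouth (a point): centre of the upper end of the other roller sleeve (same look, 72 mm outside, bore only 28 mm, 85 mm tall); not to be gauged. The two sleeves and the stand change places.
- stand_mouth (a point): centre of the rim of the gauge's stand: a plain grey cup with no rubber cover, 80 mm outside, 56 mm inside, rim 75 mm above the table, fixed. The gauge hangs in it by its collar.
- screwdriver_grip (a point): screwdriver lying on the table between the task's things, its handle; leave alone
- wrench_grip (a point): open wrench lying on the table, its handle; leave alone
- bearing: small steel bearing ring, 34 mm across, 12 mm tall, centre of its underside; leave alone
- grease_jar: jar, 52 mm across, 60 mm tall, centre of its underside; leave alone
- feed_roller: thin black feed roller on a shaft, lying along y, 150 mm long, 32 mm thick, underside; leave alone
- caliper: caliper lying flat, 150 mm long, underside; leave alone
Not all that is in view belongs to the job. What is shaped like the part that bears gauge_grip but yellow is not meant.

How it is judged:
On the way, in this order (a step that is already met when the one before it is completed fails the run):
1. the gauge is gripped (fingers on it with more than 16 N) and, plungers still drawn in (under 41 mm), pressed home in the wide bore: collar on the sleeve's end, upright, pushed down with more than 6 N (horizontal distance between collar_seat and sleeve_mouth below 0.003 m and z of collar_seat in the frame of sleeve_mouth below 0.002 m and angle between gauge_grip's own z axis and vertical below 0.06 rad and contact force between gauge and sleeve above 6 N and contact force between the fingers and gauge above 16 N and distance between tip_a and tip_b below 0.041 m), for 0.1 s.
2. with the collar home the button is down and the plungers have sprung out to the bore (ends more than 42.5 mm apart) (horizontal distance between collar_seat and sleeve_mouth below 0.003 m and z of collar_seat in the frame of sleeve_mouth below 0.002 m and angle between gauge_grip's own z axis and vertical below 0.06 rad and distance between tip_a and tip_b above 0.0425 m and value of joint button above 0.0015 m), for 0.1 s.
3. still home in the bore, the button is up again and the plungers are locked at the bore's size (horizontal distance between collar_seat and sleeve_mouth below 0.003 m and z of collar_seat in the frame of sleeve_mouth below 0.002 m and angle between gauge_grip's own z axis and vertical below 0.06 rad and distance between tip_a and tip_b between 0.0425 and 0.0458 m and value of joint button below 0.0008 m), for 0.2 s.
At the end, for the whole second after the job is handed in: The gauge stands at rest and let go in its stand, collar on the rim (within 3 mm in height, 6 mm sideways), upright within 3.4 degrees, button up, with its plunger ends still locked 42.5 to 45.8 mm apart (the bore is 44 mm) (horizontal distance between collar_seat and stand_mouth below 0.006 m and z of collar_seat in the frame of stand_mouth below 0.003 m and angle between gauge_grip's own z axis and vertical below 0.06 rad and distance between tip_a and tip_b between 0.0425 and 0.0458 m and value of joint button below 0.0008 m and linear speed of gauge below 0.02 m/s); the robot touches nothing.
It fails at once if the gauge and the sleeve are pressed together with more than 40 N (contact force between gauge and sleeve above 40 N).
It fails at once if the gauge is forced or dropped onto its stand with more than 60 N (contact force between gauge and stand above 60 N).
It fails at once if a bystander (screwdriver, wrench, bearing, jar, feed roller, caliper) is shifted by more than 20 mm (distance of any of screwdriver_grip, wrench_grip, bearing, grease_jar, feed_roller, caliper from where it was at the start of the episode above 0.02 m).
It also fails if it takes over 70 s, if anything falls off the work surface, if the arm or the gripper's body presses on something with over 40 N, if the wrist force passes 120 N, or if a joint passes its speed limit or range.

ROBOT

A 7-joint arm with a two-finger parallel gripper is mounted at the origin on the work surface. World frame = base frame: x ahead of the robot, y to its left, z up, the work surface at z = 0. Lengths are in m, angles in rad, forces in N, time in s.
With the tool pointing down it reaches from about 0.35 to 0.9 m from the base axis. Payload 8.1 kg.
Tool frame: the origin (TCP) lies where the fingers leave the gripper's body, on its centre line; the fingertips stand 66 mm ahead of it and the grasp point (between the pads) lies 47 mm ahead of it (arm.tip_reach is the distance from the TCP to the fingertips, in m); z points along the fingers, y is the direction in which the jaws open and shut (so a half turn about z gives the same grasp; the last joint's range is limited). The gripper opens to 92 mm and grips with 3 to 60 N. Pads are 19 mm wide; open, the fingers measure 130 mm over their backs; the gripper's body (75 mm by 190 mm) begins 47 mm behind the grasp point.
Start: joints at [1.229, 0.434, 0.025, 1.573, -0.012, 1.134, -0.075], TCP at [0.148, -0.607, 0.292] pointing down, gripper open.
Joint ranges: [-2.62, 2.62], [-0.44, 2.09], [-1.27, 1.32], [0.08, 2.57], [-1.32, 4.46], [0.12, 2], [-2.74, 2.74]. Speed limits (rad/s): [2.22, 2.22, 3.01, 3.01, 3.14, 3.14, 3.14].

INTERFACE

Orientations are given as a rotation vector (axis times angle).
In Python, from cell import arm gives the robot as it stands.
- The arm moves only by the tool carry_out, never from a script. Its argument "plan" is a list of rows, each a list of 5 numbers: the shift along the world's x, y, z in cm, then the turn about the world's z in rad, then the finger opening in cm, from 0 to 9.18. In form: [[tx, ty, tz, spin, fingers], ...]. A call has 1 to 20 rows; each row is the pose to reach, as a shift and turn from the pose measured when the call began; what a row does not reach only later rows make up. A row lasts 1/10 s, in which the tool goes at most 50 mm and 8.59 degrees, less where a joint would pass 70% of its speed; a pose out of reach is approached as far as the arm can. A call with a gripper value outside its range is refused whole. The fingers move at their own pace and stop on an object; "squeeze" is the grip in N (left out, the last holds). Time passes only in rows, so rows that repeat a pose let the fingers close. It gives the time, the measured TCP pose, the force and the opening at its end, in the units of the state.
- arm.observe(): the state, without advancing time (a new reading comes with each control period).
- arm.get_image(name): name is "scene" or "top" or "wrist"; returns (picture, depth): 420x560x3 uint8, red, green, blue; 420x560 float32, m along the optical axis (not along the pixel's ray), 0 where there is no reading.
- arm.get_calibration(name): a dict with "intrinsics" (3x3 intrinsics, pixels), "rvec" (rotation vector, rad) and "tvec" (3), from world to camera coordinates, as OpenCV has them; the wrist camera has in their place "tool_from_camera" (4x4, takes a point from camera to tool coordinates, whose origin is the TCP and whose axes are the flange's). Camera axes: x right, y down, z forward; pixel columns grow to the right and rows downward; lengths in m; the calibration is good to about 2 mm. A picture is of the moment at which its call begins: read the wrist's pose just before it. get_calibration takes no time and is no camera call.
- arm.sign_off(): hands the job in, once; it reports no verdict.
The state is a dict: "clock": time; "joints": joint angles; "dq": joint speeds; "joint_efforts": joint torques, N m; "position": TCP position; "ee_rot": TCP orientation; "force": force on the tool from outside, world axes, zero at the start; "ft_torque": the same for the moment, N m; "width": opening from 0.0 (shut) to 1.0 (fully open).
Only numpy, scipy, OpenCV 4.12 (cv2) and the standard library are available. Lean on these libraries where they do the work, as an engineer would, in place of code of your own. Each camera call takes 0.05 s, during which the arm holds its last target. There are 200 camera calls.

## Working session

There is one attempt and no reset: what is moved stays moved. The work goes in short steps, Python scripts to look and compute and a tool call to move; the robot and the scene stay as the last step left them, time stands still between calls to the robot, and variables do not carry over. Pictures are saved under pics/ and viewed, about 8 in all and at most 12, crops included, and the job is handed in when it is done.

Besides the shell and the picture viewer there is one more tool, called after "Emit:" as name([rows], argument=value, ...), one row to a line, values as JSON. carry_out: Moves the arm, as the interface text tells. Its arguments: {"type":"object","properties":{"plan":{"type":"array"},"squeeze":{"type":"number"}},"required":["plan"]}

```bash
ls; mkdir -p pics; cat > h.py <<'E'
from cell import arm
import numpy as np, cv2
from scipy.spatial.transform import Rotation as R
def shot(name):
    s=arm.observe(); p,d=arm.get_image(name); return s,p,d
def cloud(name,s,d):
    c=arm.get_calibration(name); K=np.array(c["intrinsics"])
    v,u=np.mgrid[:d.shape[0],:d.shape[1]]
    P=np.stack([(u-K[0,2])/K[0,0]*d,(v-K[1,2])/K[1,1]*d,d],-1)
    if name=="wrist":
        T=np.array(c["tool_from_camera"]); P=P@T[:3,:3].T+T[:3,3]
        return P@R.from_rotvec(s["ee_rot"]).as_matrix().T+np.array(s["position"])
    Rm=R.from_rotvec(np.ravel(c["rvec"])).as_matrix()
    return (P-np.ravel(c["tvec"]))@Rm
E
python3 - <<'E'
from h import *
s,p,d=shot("top"); np.savez("top.npz",p=p,d=d,P=cloud("top",s,d))
s2,p2,d2=shot("scene"); np.savez("scene.npz",p=p2,d=d2,P=cloud("scene",s2,d2))
print(s)
cv2.imwrite("pics/top.png",cv2.resize(p[:,:,::-1],(800,600)))
cv2.imwrite("pics/scene.png",cv2.resize(p2[:,:,::-1],(800,600)))
E
```

```text
pics
{'clock': 0.0, 'joints': array([ 1.22938438,  0.43522633,  0.02493277,  1.57408028, -0.01159176,
        1.13400569, -0.07511305]), 'dq': array([ 0.00268666,  0.00145922,  0.00044704, -0.0015819 ,  0.00094589,
        0.00069373, -0.00138111]), 'joint_efforts': array([-6.02515483e-04, -6.67847085e+01,  9.85206105e-01, -3.14452708e+01,
       -6.01675990e-02,  4.29487287e-02,  1.59928377e-04]), 'position': array([ 0.14772023, -0.60687532,  0.29144886]), 'ee_rot': array([-3.11769987e+00, -3.73983843e-01,  5.01734634e-04]), 'force': array([-0.47659852,  0.15913498, -0.69973284]), 'ft_torque': array([-0.01343808,  0.00661474,  0.01138055]), 'width': 0.9990135986963782}
```

View pics/top.png

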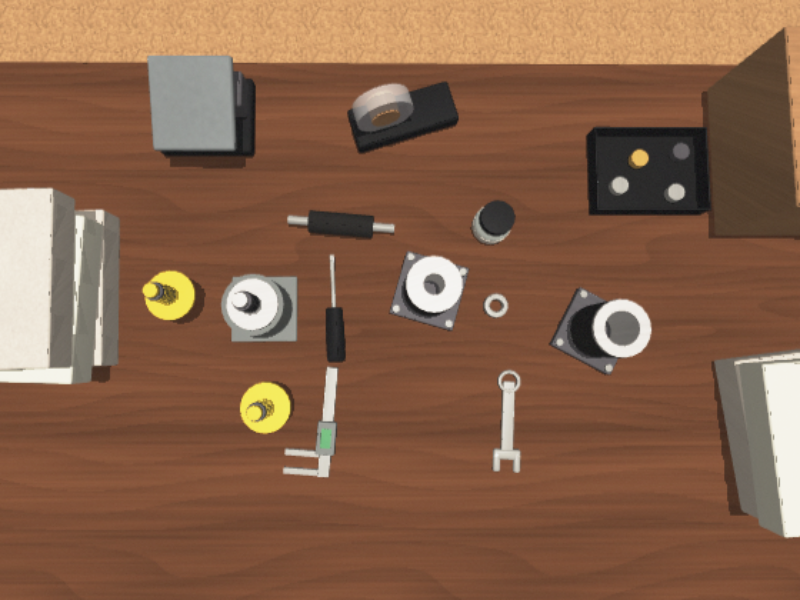

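View pics/scene.png

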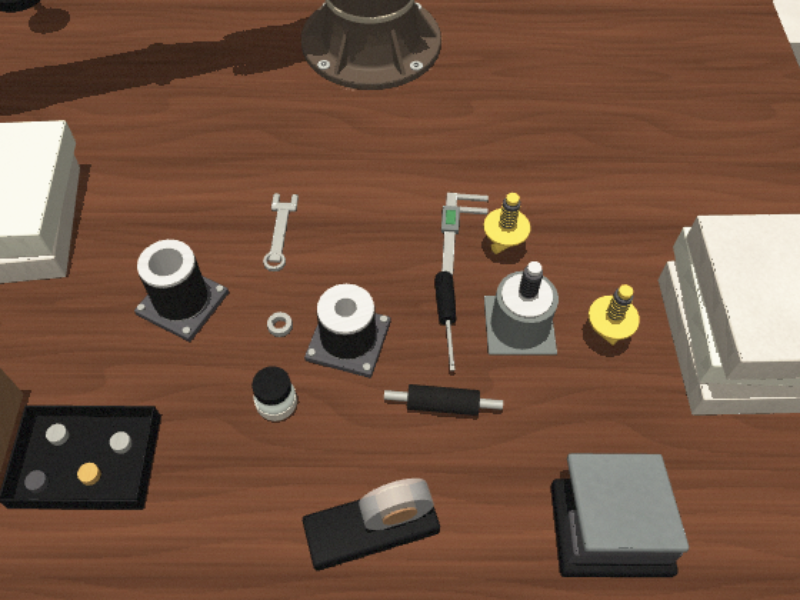

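The top view shows the stand with the gauge at about (255,305), the narrow sleeve at (433,284) and the wide sleeve at (621,328). The two yellow lookalikes are at (170,295) and (265,405). The scene view agrees.

```bash
python3 - <<'E'
from h import *
for n in("top","scene"):
    z=np.load(n+".npz"); p,d,P=z["p"],z["d"],z["P"]; X,Y,Z=P[...,0],P[...,1],P[...,2]
    ok=d>0
    cv2.imwrite
    f=0.7
    if n=="top": boxes=dict(stand=(215,250,300,360),narrow=(385,245,475,335),wide=(545,285,660,380),yel1=(135,265,200,325),yel2=(235,375,295,440))
    else: boxes=dict(stand=(480,255,560,355),narrow=(300,280,395,375),wide=(130,235,235,340),yel1=(585,280,645,345),yel2=(480,190,535,255))
    print(n, "table z",np.median(Z[ok&(Z<.02)&(Z>-.02)]))
    for k,b in boxes.items():
        b=[int(v*f) for v in b]; m=np.zeros_like(ok); m[b[1]:b[3],b[0]:b[2]]=1; m&=ok&(Z>.03)
        h,e=np.histogram(Z[m],np.arange(.03,.2,.005))
        print(k,{round(float(a),3):int(c) for a,c in zip(e,h) if c>15})
        # flat tops
        for zc in ([.1,.085] if k in("wide","narrow") else [.08]):
            q=m&(abs(Z-zc)<.004)
            if q.sum()>60:
                pts=np.c_[X[q],Y[q]].astype(np.float32); (cx,cy),r=cv2.minEnclosingCircle(pts); 
                print("  z",zc,q.sum(),"circle",round(cx,4),round(cy,4),round(r,4),"medz",np.median(Z[q]).round(4))
        q=m&(Z>Z[m].max()-.02)
        print("  top part",np.c_[X[q],Y[q],Z[q]].mean(0).round(4),"zmax",Z[m].max().round(4),"colour",p[q].mean(0).round())
E
```

```text
top table z 0.0008111025116810543
stand {0.03: 16, 0.035: 18, 0.04: 19, 0.045: 17, 0.05: 16, 0.055: 23, 0.06: 19, 0.065: 19, 0.07: 162, 0.075: 525, 0.08: 584, 0.125: 16, 0.13: 53, 0.14: 85}
  z 0.08 970 circle 0.5821 0.2158 0.0398 medz 0.0804
  top part [0.5817 0.2126 0.1374] zmax 0.1457 colour [173. 170. 168.]
narrow {0.03: 16, 0.06: 22, 0.07: 20, 0.075: 30, 0.08: 314, 0.085: 740}
  z 0.085 1041 circle 0.6079 -0.016 0.0362 medz 0.0856
  top part [ 0.6069 -0.0158  0.0851] zmax 0.089 colour [232. 230. 227.]
wide {0.03: 43, 0.035: 60, 0.04: 50, 0.045: 54, 0.05: 62, 0.055: 64, 0.06: 62, 0.065: 64, 0.07: 67, 0.075: 66, 0.08: 69, 0.085: 66, 0.09: 92, 0.095: 315, 0.1: 577}
  z 0.1 871 circle 0.5515 -0.2473 0.0366 medz 0.1005
  z 0.085 108 circle 0.5483 -0.2363 0.0346 medz 0.0847
  top part [ 0.5508 -0.2451  0.0988] zmax 0.1046 colour [201. 197. 193.]
yel1 {0.045: 74, 0.05: 622, 0.065: 17, 0.095: 20, 0.1: 56, 0.11: 76}
  top part [0.5959 0.3281 0.1086] zmax 0.117 colour [174. 159.  77.]
yel2 {0.045: 68, 0.05: 701, 0.095: 17, 0.1: 49, 0.11: 82}
  top part [0.4505 0.2003 0.1086] zmax 0.116 co
[... 759 characters left out ...]
 94, 0.07: 97, 0.075: 100, 0.08: 108, 0.085: 103, 0.09: 124, 0.095: 203, 0.1: 563}
  z 0.1 718 circle 0.5532 -0.2483 0.0376 medz 0.1012
  z 0.085 168 circle 0.5547 -0.2469 0.0368 medz 0.0847
  top part [ 0.5564 -0.2462  0.0987] zmax 0.1056 colour [183. 180. 174.]
yel1 {0.045: 63, 0.05: 576, 0.055: 28, 0.065: 24, 0.07: 17, 0.075: 21, 0.08: 23, 0.085: 18, 0.09: 24, 0.095: 26, 0.1: 47, 0.105: 20, 0.11: 59, 0.115: 20}
  top part [0.6023 0.329  0.1081] zmax 0.117 colour [154. 141.  79.]
yel2 {0.045: 54, 0.05: 458, 0.055: 26, 0.065: 23, 0.075: 27, 0.08: 17, 0.085: 20, 0.09: 22, 0.095: 23, 0.1: 35, 0.105: 21, 0.11: 46, 0.115: 17}
  top part [0.4553 0.2009 0.1089] zmax 0.1184 colour [154. 140.  79.]
```

```bash
python3 - <<'E'
from h import *
z=np.load("top.npz"); P=z["P"]; d=z["d"]
f=.7
for n,b in dict(rstack=(720,350,800,540),shelf=(705,30,800,235),lstack=(0,190,120,385)).items():
    b=[int(v*f) for v in b]; q=P[b[1]:b[3],b[0]:b[2]].reshape(-1,3); q=q[q[:,2]>.03]; print(n,np.percentile(q,[1,50,99],0).round(3).tolist())
print(arm.get_calibration("wrist"))
print(arm.tip_reach)
E
```

```text
rstack [[0.303, -0.492, 0.031], [0.422, -0.434, 0.093], [0.518, -0.419, 0.101]]
shelf [[0.689, -0.489, 0.031], [0.792, -0.43, 0.109], [0.904, -0.407, 0.162]]
lstack [[0.487, 0.419, 0.033], [0.598, 0.433, 0.139], [0.709, 0.496, 0.151]]
{'intrinsics': array([[340.41492558,   0.        , 278.11461094],
       [  0.        , 340.41492558, 211.35197734],
       [  0.        ,   0.        ,   1.        ]]), 'tool_from_camera': array([[ 1.24865994e-04, -9.66207073e-01, -2.57767097e-01,
         6.81202555e-02],
       [ 9.99999138e-01,  4.57553738e-04, -1.23066821e-03,
         5.45811306e-05],
       [ 1.30702263e-03, -2.57766721e-01,  9.66206297e-01,
        -9.28589041e-02],
       [ 0.00000000e+00,  0.00000000e+00,  0.00000000e+00,
         1.00000000e+00]])}
0.0655
```

Emit:
carry_out([
  [0, 0, 5, 0, 9],
  [0, 0, 10, 0, 9],
  [4, 4, 12, 0, 9],
  [8, 8, 12, 0, 9],
  [12, 12, 12, 0, 9],
  [12, 12, 12, 0, 9],
])

```text
clock: 0.7
position: [0.2715, -0.4831, 0.4117]
ee_rot: [-3.116, -0.382, -0.002]
force: [0.4, 0.1, 0.5]
width: 0.983
```

Emit:
carry_out([
  [4, 3.4, 0, 0, 9],
  [8, 6.8, -1, 0, 9],
  [12, 10, -2, 0, 9],
  [16, 13.4, -3, 0, 9],
  [20, 16.8, -5, 0, 9],
  [23, 19.3, -7, 0, 9],
  [26, 21.5, -9, 0, 9],
  [28, 23.5, -11, 0, 9],
  [28, 23.5, -11, 0, 9],
  [28, 23.5, -11, 0, 9],
])

```text
clock: 1.7
position: [0.5515, -0.2473, 0.3006]
ee_rot: [-3.114, -0.386, 0.001]
force: [-0.7, -0.7, 0.1]
width: 0.981
```

```bash
cat >> h.py <<'E'
def ring(P,d,c,zt,rin,rout,tol=.004,rad=.06):
    """fit the centre of a flat ring of known radii to points at height zt near c"""
    from scipy.optimize import minimize
    q=(d>0)&(abs(P[...,2]-zt)<tol)&(np.hypot(P[...,0]-c[0],P[...,1]-c[1])<rad)
    e=(cv2.erode(q.astype(np.uint8),np.ones((3,3)))>0)
    b=P[q&~e][:,:2]; z=np.median(P[e][:,2])
    def cost(x):
        r=np.hypot(b[:,0]-x[0],b[:,1]-x[1]); return np.minimum(np.abs(r-x[2]),np.abs(r-x[3])).clip(0,.004).sum()
    o=minimize(cost,[*c,rout,rin],method="Nelder-Mead",options=dict(xatol=1e-6,fatol=1e-7,initial_simplex=np.array([[*c,rout,rin]]+[[c[0]+.003*(i==0),c[1]+.003*(i==1),rout+.002*(i==2),rin+.002*(i==3)] for i in range(4)])))
    return o.x.round(4),z.round(4),len(b),round(o.fun/len(b),5)
E
python3 - <<'E'
from h import *
s,p,d=shot("wrist"); P=cloud("wrist",s,d); np.savez("w1.npz",p=p,d=d,P=P)
print(s["position"],s["ee_rot"],s["force"])
print(ring(P,d,(.552,-.248),.1,.022,.036))
z=np.load("top.npz"); print("top",ring(z["P"],z["d"],(.552,-.248),.1,.022,.036))
z=np.load("scene.npz"); print("scene",ring(z["P"],z["d"],(.552,-.248),.1,.022,.036))
cv2.imwrite("pics/w1.png",p[:,:,::-1])
E
```

```text
[ 0.55150592 -0.24727766  0.30061286] [-3.11422828e+00 -3.85600682e-01  9.63185983e-04] [-0.71270262 -0.68858726  0.0834474 ]
(array([ 0.5513, -0.2481,  0.0353,  0.0222]), np.float64(0.1005), 569, np.float64(0.00046))
top (array([ 0.5511, -0.2471,  0.0351,  0.0224]), np.float64(0.1006), 282, np.float64(0.00069))
scene (array([ 0.5532, -0.2475,  0.0346,  0.0229]), np.float64(0.1015), 396, np.float64(0.00173))
```

View pics/w1.png

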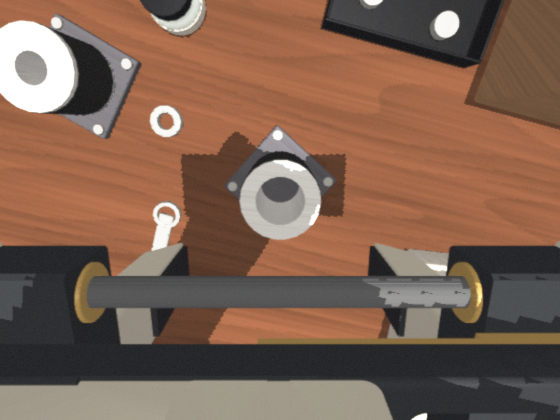

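Wrist view: the wide sleeve's rim is at (280,200), with its bore clear. Fitted centre (0.5513, -0.2481), bore Ø44, height 100 mm. Next, over to the gauge.

Emit:
carry_out([
  [0.3, 4, 0, 0, 6],
  [0.6, 8.5, 0, 0, 6],
  [0.9, 13, 0, 0, 6],
  [1.2, 17.5, 0, 0, 6],
  [1.5, 22, 0, 0, 6],
  [1.8, 26.5, 0, 0, 6],
  [2.1, 31, 0, 0, 6],
  [2.4, 35.5, 0, 0, 6],
  [2.8, 40, -1, 0, 6],
  [3.0, 43.5, -1.5, 0, 6],
  [3.2, 46, -2, 0, 6],
  [3.2, 46, -2, 0, 6],
  [3.2, 46, -2, 0, 6],
])

```text
clock: 3.05
position: [0.5836, 0.2099, 0.2821]
ee_rot: [-3.117, -0.38, -0.002]
force: [1.1, -0.9, -0.1]
width: 0.652
```

```bash
python3 - <<'E'
from h import *
s,p,d=shot("wrist"); P=cloud("wrist",s,d); np.savez("w2.npz",p=p,d=d,P=P)
print(s["position"],s["ee_rot"],s["force"],s["joints"].round(2))
c=(.583,.215)
rr=np.hypot(P[...,0]-c[0],P[...,1]-c[1])
for lo,hi in((.137,.15),(.10,.136)):
    q=(d>0)&(rr<.03)&(P[...,2]>lo)&(P[...,2]<hi); print(lo,q.sum(),np.median(P[q],0).round(4),cv2.minEnclosingCircle(P[q][:,:2].astype(np.float32)))
print("collar",ring(P,d,c,.0805,.012,.033,.003))
print("rim",ring(P,d,c,.0755,.033,.040,.002))
cv2.imwrite("pics/w2.png",p[:,:,::-1])
E
```

```text
[0.58363142 0.20988725 0.28213234] [-3.11713915e+00 -3.80291004e-01 -2.14605995e-03] [ 1.0678738  -0.90967339 -0.08950997] [-0.2   0.46 -0.34  1.58  0.16  1.13 -1.9 ]
0.137 487 [0.5838 0.2148 0.1417] ((0.5831048488616943, 0.2150762379169464), 0.00918202381581068)
0.1 513 [0.5916 0.2165 0.1301] ((0.5840464234352112, 0.21488212049007416), 0.012115865014493465)
collar (array([0.5832, 0.2149, 0.0321, 0.012 ]), np.float64(0.0804), 535, np.float64(0.0015))
rim (array([0.5825, 0.2152, 0.0391, 0.0339]), np.float64(0.0755), 722, np.float64(0.0006))
```

View pics/w2.png

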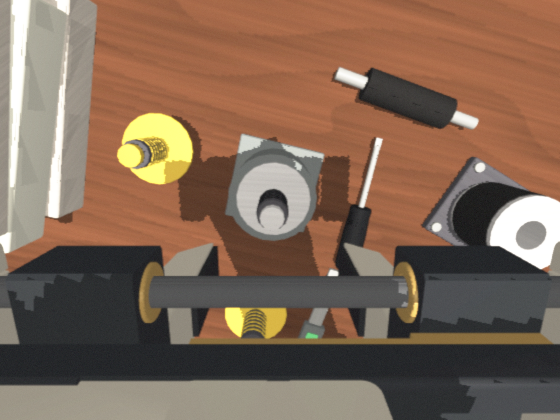

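Emit:
carry_out([
  [0, 0.3, -3, 0, 6],
  [0, 0.5, -6, 0, 6],
  [0, 0.5, -9, 0, 6],
  [0, 0.5, -11, 0, 6],
  [0, 0.5, -12.2, 0, 6],
  [0, 0.5, -12.7, 0, 6],
  [0, 0.5, -12.7, 0, 6],
  [0, 0.5, -12.7, 0, 6],
], squeeze=30)

```text
clock: 3.9
position: [0.5845, 0.214, 0.1564]
ee_rot: [-3.117, -0.377, -0.005]
force: [0.3, -0.2, -0.7]
width: 0.654
```

Emit:
carry_out([
  [-0.05, 0.1, -0.1, 0, 4],
  [-0.05, 0.1, -0.1, 0, 3],
  [-0.05, 0.1, -0.1, 0, 2.6],
  [-0.05, 0.1, -0.1, 0, 1.5],
  [-0.05, 0.1, -0.1, 0, 1.5],
  [-0.05, 0.1, -0.1, 0, 1.5],
  [-0.05, 0.1, -0.1, 0, 1.5],
], squeeze=30)

```text
clock: 4.6
position: [0.5841, 0.2149, 0.1554]
ee_rot: [-3.117, -0.377, -0.005]
force: [-0.4, 0.1, 1.7]
width: 0.255
```

Emit:
carry_out([
  [0, 0, 1, 0, 1.5],
  [0, 0, 2.5, 0, 1.5],
  [0, 0, 5, 0, 1.5],
  [0, 0, 8, 0, 1.5],
  [0, 0, 11, 0, 1.5],
  [0, 0, 14, 0, 1.5],
  [0, 0, 15, 0, 1.5],
  [0, 0, 15, 0, 1.5],
])

```text
clock: 5.4
position: [0.5845, 0.2153, 0.3074]
ee_rot: [-3.116, -0.377, -0.01]
force: [-0.2, -0.9, -3.6]
width: 0.258
```

```bash
python3 - <<'E'
from h import *
s,p,d=shot("wrist"); P=cloud("wrist",s,d); np.savez("w3.npz",p=p,d=d,P=P)
Rm=R.from_rotvec(s["ee_rot"]).as_matrix(); print(s["position"],s["ee_rot"],s["force"],s["width"],"toolz",Rm[:,2].round(4))
Q=(P-s["position"])@Rm  # tool coords
for lo,hi in((-.005,.035),(.06,.09),(.1,.14)):
  q=(d>0)&(np.hypot(Q[...,0],Q[...,1])<.04)&(Q[...,2]>lo)&(Q[...,2]<hi)
  if q.sum():print(lo,q.sum(),np.percentile(Q[q],[2,50,98],0).round(4).tolist())
cv2.imwrite("pics/w3.png",p[:,:,::-1])
E
```

```text
[0.58453869 0.21533678 0.307437  ] [-3.11649912 -0.37724218 -0.0104074 ] [-0.24543214 -0.85056725 -3.60446435] 0.2582427534757392 toolz [ 0.0063  0.0031 -1.    ]
-0.005 3118 [[-0.0092, -0.0155, -0.0033], [0.0003, -0.0001, 0.014], [0.0115, 0.0158, 0.0342]]
0.06 5083 [[0.0041, -0.0277, 0.0611], [0.0153, -0.0002, 0.0751], [0.0304, 0.0278, 0.0768]]
```

View pics/w3.png

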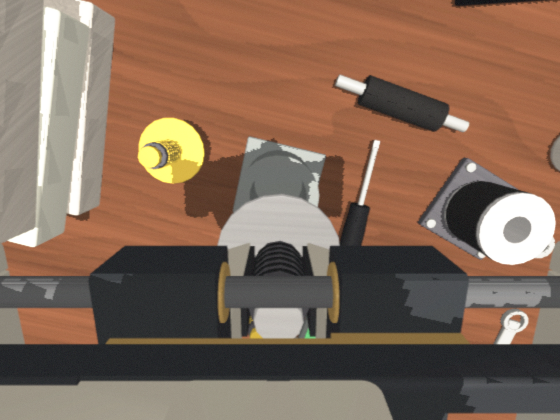

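```bash
python3 - <<'E'
from h import *
from scipy.optimize import least_squares
z=np.load("w3.npz"); P,d=z["P"],z["d"]
pos=np.array([0.58453869,0.21533678,0.307437]); Rm=R.from_rotvec([-3.11649912,-0.37724218,-0.0104074]).as_matrix()
Q=(P-pos)@Rm
q=(d>0)&(np.hypot(Q[...,0],Q[...,1])<.05)&(abs(Q[...,2]-.0755)<.003)
pl=np.linalg.lstsq(np.c_[Q[q][:,:2],np.ones(q.sum())],Q[q][:,2],rcond=None)[0]; print("collar plane",pl)
e=cv2.erode(q.astype(np.uint8),np.ones((3,3)))>0
b=Q[q&~e]; r=np.hypot(b[:,0],b[:,1]); b=b[r>.028]
for rad in(.033,.0325):
  o=least_squares(lambda x:np.hypot(b[:,0]-x[0],b[:,1]-x[1])-rad,[0,0],loss="soft_l1",f_scale=.0005); print(rad,o.x,np.abs(o.fun).mean(),len(b))
q=(d>0)&(np.hypot(Q[...,0],Q[...,1])<.012)&(abs(Q[...,2]-.013)<.002); print("button",q.sum(),cv2.minEnclosingCircle(Q[q][:,:2].astype(np.float32)),np.median(Q[q][:,2]))
E
```

```text
collar plane [0.01088897 0.0002474  0.07498621]
0.033 [-1.77641235e-03 -4.91585626e-05] 0.0007995584974328949 294
0.0325 [-1.14650278e-03 -3.14132250e-05] 0.000697080680777596 294
button 1362 ((-0.001971651567146182, 0.00023819738999009132), 0.008721561171114445) 0.013640151097651775
```

Emit:
carry_out([
  [-0.2, -3, 0, 0, 1.5],
  [-0.5, -7.5, 0, 0, 1.5],
  [-0.8, -12, 0, 0, 1.5],
  [-1.2, -16.5, 0, 0, 1.5],
  [-1.5, -21, 0, 0, 1.5],
  [-1.8, -25.5, 0, 0, 1.5],
  [-2.1, -30, 0, 0, 1.5],
  [-2.4, -34.5, 0, 0, 1.5],
  [-2.7, -39, 0, 0, 1.5],
  [-3.0, -43, 0, 0, 1.5],
  [-3.3, -46.3, 0, 0, 1.5],
  [-3.3, -46.3, 0, 0, 1.5],
  [-3.3, -46.3, 0, 0, 1.5],
  [-3.3, -46.3, 0, 0, 1.5],
])

```text
clock: 6.85
position: [0.5508, -0.2467, 0.3043]
ee_rot: [-3.115, -0.379, -0.004]
force: [-0.2, 0.1, -1.7]
width: 0.254
```

Emit:
carry_out([
  [0.1, 0, -2, 0, 1.5],
  [0.2, -0.1, -4, 0, 1.5],
  [0.2, -0.1, -6, 0, 1.5],
  [0.2, -0.1, -6.5, 0, 1.5],
  [0.2, -0.1, -6.5, 0, 1.5],
  [0.2, -0.1, -6.5, 0, 1.5],
])

```text
clock: 7.45
position: [0.5534, -0.2471, 0.2401]
ee_rot: [-3.115, -0.381, -0.005]
force: [-0.3, -0.3, -1.6]
width: 0.257
```

```bash
python3 - <<'E'
from h import *
s,p,d=shot("scene"); 
print(s["position"],s["ee_rot"],s["force"])
c=p[130:270,60:200]; 
s2,p2,d2=shot("top"); c2=p2[170:310,370:510]
cv2.imwrite("pics/c4.png",np.hstack([cv2.resize(k[:,:,::-1],(400,400),interpolation=cv2.INTER_CUBIC) for k in(c,c2)]))
E
```

```text
[ 0.5533948  -0.24711309  0.24014112] [-3.11549976 -0.38097961 -0.00524348] [-0.28673243 -0.27996566 -1.56825618]
```

View pics/c4.png

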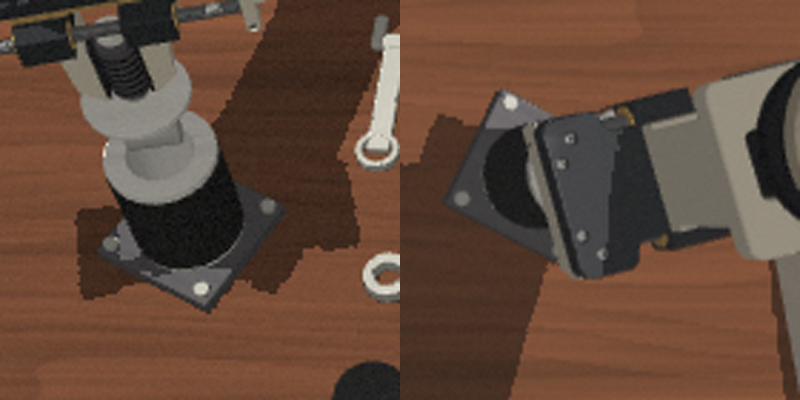

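The left crop shows the gauge head over the sleeve's bore at (155,150), roughly central, with nothing in the way. Lowering until just above the spigot.

Emit:
carry_out([
  [-0.05, -0.05, -0.7, 0, 1.5],
  [-0.05, -0.05, -1.4, 0, 1.5],
  [-0.05, -0.05, -2.1, 0, 1.5],
  [-0.05, -0.05, -2.8, 0, 1.5],
  [-0.05, -0.05, -3.5, 0, 1.5],
  [-0.05, -0.05, -4.2, 0, 1.5],
  [-0.05, -0.05, -4.5, 0, 1.5],
  [-0.05, -0.05, -4.5, 0, 1.5],
])

```text
clock: 8.35
position: [0.5527, -0.2479, 0.1948]
ee_rot: [-3.116, -0.38, -0.005]
force: [-0.4, -0.4, -2.6]
width: 0.255
```

Emit:
carry_out([
  [0, 0, -0.2, 0, 1.5],
  [0, 0, -0.4, 0, 1.5],
  [0, 0, -0.6, 0, 1.5],
  [0, 0, -0.7, 0, 1.5],
  [0, 0, -0.7, 0, 1.5],
])

```text
clock: 8.85
position: [0.5526, -0.2479, 0.1877]
ee_rot: [-3.116, -0.38, -0.005]
force: [-0.5, -0.8, -3.0]
width: 0.257
```

Emit:
carry_out([
  [0, 0, -0.1, 0, 1.5],
  [0, 0, -0.2, 0, 1.5],
  [0, 0, -0.3, 0, 1.5],
  [0, 0, -0.35, 0, 1.5],
  [0, 0, -0.35, 0, 1.5],
])

```text
clock: 9.35
position: [0.5526, -0.2479, 0.1841]
ee_rot: [-3.115, -0.38, -0.004]
force: [0.5, 0.6, -1.9]
width: 0.259
```

Emit:
carry_out([
  [0, 0, -0.1, 0, 1.5],
  [0, 0, -0.2, 0, 1.5],
  [0, 0, -0.2, 0, 1.5],
])

```text
clock: 9.65
position: [0.5525, -0.2478, 0.1819]
ee_rot: [-3.115, -0.38, -0.004]
force: [0.0, 0.5, -3.4]
width: 0.254
```

Emit:
carry_out([
  [0, 0, -0.1, 0, 1.5],
  [0, 0, -0.15, 0, 1.5],
  [0, 0, -0.15, 0, 1.5],
])

```text
clock: 9.95
position: [0.5525, -0.2478, 0.1805]
ee_rot: [-3.115, -0.38, -0.004]
force: [-0.9, 1.2, -1.6]
width: 0.256
```

Emit:
carry_out([
  [0, 0, -0.05, 0, 1.5],
  [0, 0, -0.1, 0, 1.5],
  [0, 0, -0.1, 0, 1.5],
])

```text
clock: 10.25
position: [0.5525, -0.2478, 0.1804]
ee_rot: [-3.116, -0.38, -0.005]
force: [-4.7, 1.5, 7.0]
width: 0.255
```

Emit:
carry_out([
  [-0.03, 0, -0.05, 0, 1.5],
  [-0.03, 0, -0.12, 0, 1.5],
  [-0.03, 0, -0.12, 0, 1.5],
  [-0.03, 0, -0.12, 0, 1.5],
])

```text
clock: 10.65
position: [0.5525, -0.2478, 0.1804]
ee_rot: [-3.116, -0.38, -0.006]
force: [-4.1, 0.9, 10.4]
width: 0.255
```

Emit:
carry_out([
  [0, 0, 0, 0, 2.6],
  [0, 0, 0, 0, 3.5],
  [0, 0, 0, 0, 5],
  [0, 0, 0, 0, 5],
  [0, 0, 0.5, 0, 5],
  [0, 0, 1.5, 0, 5],
  [0, 0, 3.5, 0, 5],
  [0, 0, 5.5, 0, 5],
  [0, 0, 7, 0, 5],
  [0, 0, 8.5, 0, 5],
  [0, 0, 8.5, 0, 0],
  [0, 0, 8.5, 0, 0],
])

```text
clock: 11.85
position: [0.5525, -0.2479, 0.2657]
ee_rot: [-3.117, -0.38, -0.007]
force: [-0.7, 0.8, -1.1]
width: 0.417
```

```bash
python3 - <<'E'
from h import *
s,p,d=shot("wrist"); P=cloud("wrist",s,d)
Rm=R.from_rotvec(s["ee_rot"]).as_matrix(); print(s["position"],s["ee_rot"],s["force"],s["width"],"toolz",Rm[:,2].round(4))
c=(.5513,-.2481); rr=np.hypot(P[...,0]-c[0],P[...,1]-c[1])
q=(d>0)&(rr<.02)&(P[...,2]>.163)&(P[...,2]<.172); print("button",q.sum(),cv2.minEnclosingCircle(P[q][:,:2].astype(np.float32)) if q.sum() else 0,np.median(P[q][:,2]))
q=(d>0)&(rr<.03)&(abs(P[...,2]-.105)<.004); print("collar z",np.median(P[q][:,2]),q.sum()); A=np.c_[P[q][:,:2],np.ones(q.sum())]; print(np.linalg.lstsq(A,P[q][:,2],rcond=None)[0])
cv2.imwrite("pics/w5.png",p[:,:,::-1])
E
```

```text
[ 0.55252934 -0.24785523  0.26570772] [-3.11666192 -0.38024809 -0.00720141] [-0.72994139  0.79328079 -1.09550439] 0.4174211739663668 toolz [ 0.0043  0.0024 -1.    ]
button 683 ((0.5517049431800842, -0.24777449667453766), 0.009059611707925797) 0.16672007660898197
collar z 0.10545714269449324 3059
[-0.00149899  0.00034258  0.10636816]
```

View pics/w5.png

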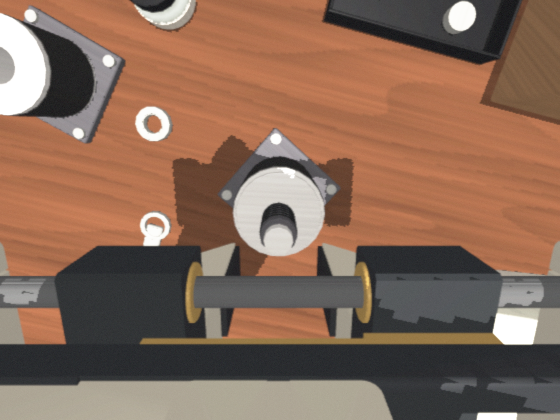

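The gauge stands upright on the sleeve: collar at (279,210), button at (277,238), top face at 105.5 mm and level. It is home. Next: shut the fingers and press the button.

Emit:
carry_out([
  [-0.1, 0, 0, 0, 0],
  [-0.1, 0, -0.5, 0, 0],
  [-0.1, 0, -1, 0, 0],
  [-0.1, 0, -1.8, 0, 0],
  [-0.1, 0, -2.5, 0, 0],
  [-0.1, 0, -2.9, 0, 0],
  [-0.1, 0, -2.9, 0, 0],
  [-0.1, 0, -2.9, 0, 0],
])

```text
clock: 12.7
position: [0.5513, -0.2477, 0.236]
ee_rot: [-3.116, -0.38, -0.005]
force: [0.6, 0.2, -0.3]
width: 0.003
```

Emit:
carry_out([
  [0, 0, -0.2, 0, 0],
  [0, 0, -0.4, 0, 0],
  [0, 0, -0.5, 0, 0],
  [0, 0, -0.5, 0, 0],
])

```text
clock: 13.1
position: [0.5517, -0.2479, 0.2319]
ee_rot: [-3.117, -0.38, -0.007]
force: [-1.1, 0.4, 7.7]
width: 0.008
```

Emit:
carry_out([
  [0, 0, -0.15, 0, 0],
  [0, 0, -0.25, 0, 0],
  [0, 0, -0.35, 0, 0],
  [0, 0, -0.4, 0, 0],
  [0, 0, -0.4, 0, 0],
  [0, 0, -0.4, 0, 0],
])

```text
clock: 13.7
position: [0.5518, -0.2479, 0.2291]
ee_rot: [-3.117, -0.38, -0.009]
force: [-3.3, 1.5, 10.4]
width: -0.001
```

Emit:
carry_out([
  [-0.02, 0, -0.15, 0, 0],
  [-0.02, 0, -0.18, 0, 0],
  [-0.02, 0, -0.18, 0, 0],
  [-0.02, 0, -0.18, 0, 0],
  [-0.02, 0, -0.18, 0, 0],
])

```text
clock: 14.2
position: [0.5518, -0.248, 0.2286]
ee_rot: [-3.118, -0.38, -0.01]
force: [-3.6, 0.8, 10.6]
width: 0.003
```

Emit:
carry_out([
  [0, 0, 0.1, 0, 0],
  [0, 0, 0.2, 0, 0],
  [0, 0, 0.4, 0, 0],
  [0, 0, 0.7, 0, 0],
  [0, 0, 1.2, 0, 0],
  [0, 0, 2, 0, 0],
  [0, 0, 3, 0, 0],
  [0, 0, 4, 0, 5],
  [0, 0, 4, 0, 5],
  [0, 0, 4, 0, 5],
  [0, 0, 4, 0, 5],
  [0, 0, 4, 0, 5],
  [0, 0, 4, 0, 5],
])

```text
clock: 15.5
position: [0.5516, -0.2479, 0.2682]
ee_rot: [-3.118, -0.38, -0.009]
force: [0.2, 0.3, -0.3]
width: 0.483
```

```bash
python3 - <<'E'
from h import *
s,p,d=shot("wrist"); P=cloud("wrist",s,d)
print(s["position"],s["force"],s["width"])
c=(.5513,-.2481); rr=np.hypot(P[...,0]-c[0],P[...,1]-c[1])
q=(d>0)&(rr<.02)&(P[...,2]>.16)&(P[...,2]<.172); print("button",q.sum(),cv2.minEnclosingCircle(P[q][:,:2].astype(np.float32)) if q.sum() else 0,np.median(P[q][:,2]))
q=(d>0)&(rr<.03)&(abs(P[...,2]-.105)<.004); print("collar z",np.median(P[q][:,2]),q.sum())
E
```

```text
[ 0.55160711 -0.24786258  0.26818939] [ 0.20691307  0.26226093 -0.25733105] 0.4828304461054494
button 698 ((0.5515499711036682, -0.24777963757514954), 0.009068580344319344) 0.16672489577401312
collar z 0.1054249806590267 3013
```

Emit:
carry_out([
  [0, 0, -2, 0, 5],
  [0, 0, -4.5, 0, 5],
  [0, 0, -6.5, 0, 5],
  [0, 0, -8, 0, 5],
  [0, 0, -8.6, 0, 5],
  [0, 0, -8.7, 0, 5],
  [0, 0, -8.7, 0, 5],
], squeeze=20)

```text
clock: 16.25
position: [0.552, -0.2479, 0.1818]
ee_rot: [-3.118, -0.38, -0.011]
force: [0.2, 0.1, -0.7]
width: 0.544
```

Emit:
carry_out([
  [0, 0, 0, 0, 3.5],
  [0, 0, 0, 0, 3],
  [0, 0, 0, 0, 2.6],
  [0, 0, 0, 0, 2.2],
  [0, 0, 0, 0, 1.8],
  [0, 0, 0, 0, 1.5],
  [0, 0, 0, 0, 1.5],
  [0, 0, 0, 0, 1.5],
], squeeze=20)

```text
clock: 17.05
position: [0.5521, -0.2478, 0.1821]
ee_rot: [-3.118, -0.381, -0.011]
force: [-0.4, 2.0, 5.5]
width: 0.255
```

Emit:
carry_out([
  [0, 0, 0.05, 0, 1.5],
  [0, 0, 0.1, 0, 1.5],
  [0, 0, 0.15, 0, 1.5],
  [0, 0, 0.2, 0, 1.5],
  [0, 0, 0.25, 0, 1.5],
  [0, 0, 0.3, 0, 1.5],
])

```text
clock: 17.65
position: [0.5518, -0.2478, 0.1849]
ee_rot: [-3.118, -0.38, -0.01]
force: [0.2, -0.3, -4.2]
width: 0.26
```

Emit:
carry_out([
  [0, 0, 0.15, 0, 1.5],
  [0, 0, 0.35, 0, 1.5],
  [0, 0, 0.55, 0, 1.5],
  [0, 0, 0.75, 0, 1.5],
  [0, 0, 0.95, 0, 1.5],
  [0, 0, 1.15, 0, 1.5],
  [0, 0, 1.35, 0, 1.5],
  [0, 0, 1.5, 0, 1.5],
])

```text
clock: 18.45
position: [0.5519, -0.2478, 0.2001]
ee_rot: [-3.118, -0.381, -0.01]
force: [0.1, -0.4, -3.5]
width: 0.26
```

Emit:
carry_out([
  [0, 0, 0.2, 0, 1.5],
  [0, 0, 0.45, 0, 1.5],
  [0, 0, 0.7, 0, 1.5],
  [0, 0, 0.95, 0, 1.5],
  [0, 0, 1.2, 0, 1.5],
  [0, 0, 1.45, 0, 1.5],
  [0, 0, 1.7, 0, 1.5],
  [0, 0, 1.95, 0, 1.5],
  [0, 0, 2.2, 0, 1.5],
  [0, 0, 2.5, 0, 1.5],
  [0, 0, 2.8, 0, 1.5],
  [0, 0, 3.2, 0, 1.5],
  [0, 0, 3.8, 0, 1.5],
  [0, 0, 5, 0, 1.5],
  [0, 0, 7, 0, 1.5],
  [0, 0, 9, 0, 1.5],
  [0, 0, 10.5, 0, 1.5],
  [0, 0, 10.5, 0, 1.5],
])

```text
clock: 20.25
position: [0.5531, -0.2481, 0.3083]
ee_rot: [3.117, 0.38, 0.017]
force: [0.1, -1.6, -2.6]
width: 0.259
```

```bash
python3 - <<'E'
from h import *
from scipy.optimize import least_squares
s,p,d=shot("wrist"); P=cloud("wrist",s,d)
Rm=R.from_rotvec(s["ee_rot"]).as_matrix(); print(s["position"],s["ee_rot"],s["force"],"toolz",Rm[:,2].round(4))
Q=(P-s["position"])@Rm
q=(d>0)&(np.hypot(Q[...,0],Q[...,1])<.012)&(abs(Q[...,2]-.014)<.003); print("button",q.sum(),cv2.minEnclosingCircle(Q[q][:,:2].astype(np.float32)),np.median(Q[q][:,2]))
q=(d>0)&(np.hypot(Q[...,0],Q[...,1])<.05)&(abs(Q[...,2]-.0765)<.003)
print("collar",np.linalg.lstsq(np.c_[Q[q][:,:2],np.ones(q.sum())],Q[q][:,2],rcond=None)[0])
e=cv2.erode(q.astype(np.uint8),np.ones((3,3)))>0
b=Q[q&~e]; b=b[np.hypot(b[:,0],b[:,1])>.028]
o=least_squares(lambda x:np.hypot(b[:,0]-x[0],b[:,1]-x[1])-.0325,[0,0],loss="soft_l1",f_scale=.0005); print(o.x)
print("world offset",(Rm@np.array([*o.x,0]))[:2])
s,p,d=shot("scene"); c=p[60:200,60:200]
s2,p2,_=shot("wrist")
cv2.imwrite("pics/c6.png",np.hstack([cv2.resize(c[:,:,::-1],(500,500),interpolation=cv2.INTER_CUBIC)]))
E
```

```text
[ 0.55306691 -0.24805453  0.30830838] [3.11684692 0.38040418 0.01720127] [ 0.14087233 -1.60407033 -2.58797032] toolz [ 1.110e-02 -2.000e-04 -9.999e-01]
button 1287 ((-0.0007931606378406286, 0.00010569696314632893), 0.009077849797904491) 0.015294265423579695
collar [0.01276776 0.00147515 0.0766537 ]
[-9.93375105e-04 -7.02755629e-05]
world offset [-0.00098106 -0.00017071]
```

View pics/c6.png

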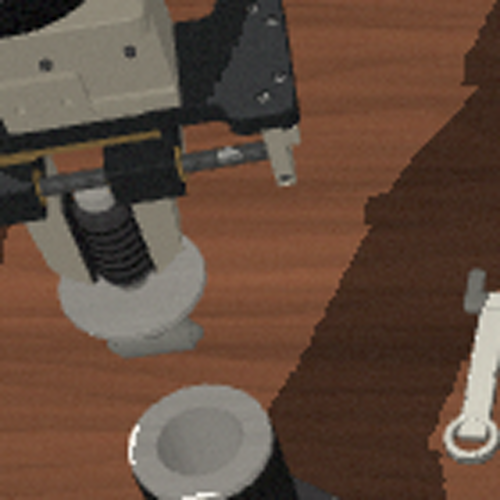

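The gauge is out of the bore and hangs upright above the sleeve: collar at (135,285), head at (155,338). Carrying it back to the stand.

Emit:
carry_out([
  [0.2, 2, 0, 0, 1.5],
  [0.4, 5, 0, 0, 1.5],
  [0.7, 9, 0, 0, 1.5],
  [0.9, 13, 0, 0, 1.5],
  [1.2, 17, 0, 0, 1.5],
  [1.5, 21, 0, 0, 1.5],
  [1.8, 25, 0, 0, 1.5],
  [2.1, 29, 0, 0, 1.5],
  [2.3, 33, 0, 0, 1.5],
  [2.6, 37, 0, 0, 1.5],
  [2.8, 41, 0, 0, 1.5],
  [3.0, 44, 0, 0, 1.5],
  [3.1, 46.3, 0, 0, 1.5],
  [3.1, 46.3, 0, 0, 1.5],
  [3.1, 46.3, 0, 0, 1.5],
  [3.1, 46.3, 0, 0, 1.5],
])

```text
clock: 22.0
position: [0.5826, 0.2139, 0.3039]
ee_rot: [3.118, 0.378, 0.007]
force: [0.5, -0.2, -2.4]
width: 0.259
```

Emit:
carry_out([
  [0.1, 0.1, -2, 0, 1.5],
  [0.15, 0.15, -4.5, 0, 1.5],
  [0.15, 0.15, -7, 0, 1.5],
  [0.15, 0.15, -8.5, 0, 1.5],
  [0.15, 0.15, -9, 0, 1.5],
  [0.15, 0.15, -9, 0, 1.5],
  [0.15, 0.15, -9, 0, 1.5],
])

```text
clock: 22.7
position: [0.5846, 0.2151, 0.2148]
ee_rot: [-3.119, -0.377, -0.009]
force: [-0.3, 0.1, -2.0]
width: 0.256
```

```bash
python3 - <<'E'
from h import *
s,p,d=shot("scene"); c=p[140:260,310:430]; print(s["position"],s["force"])
cv2.imwrite("pics/c7.png",cv2.resize(c[:,:,::-1],(560,560),interpolation=cv2.INTER_CUBIC))
E
```

```text
[0.58464949 0.21513159 0.21484477] [-0.25358469  0.13668091 -1.99281469]
```

View pics/c7.png

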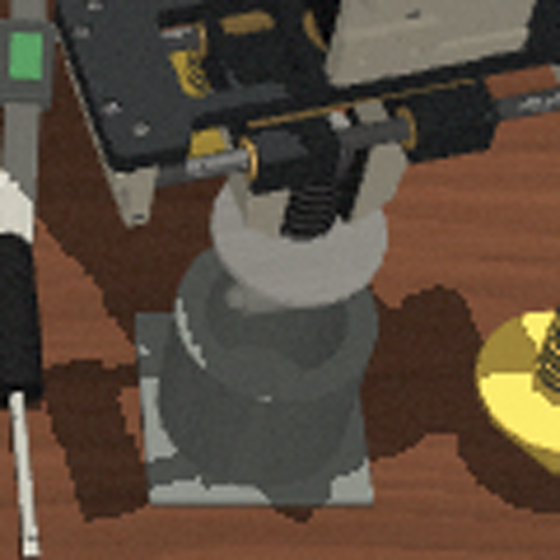

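The gauge is above the stand with the head (240,300) at the cup's mouth and roughly central. Lowering.

Emit:
carry_out([
  [-0.05, 0, -0.8, 0, 1.5],
  [-0.05, 0, -1.6, 0, 1.5],
  [-0.05, 0, -2.4, 0, 1.5],
  [-0.05, 0, -3.2, 0, 1.5],
  [-0.05, 0, -4, 0, 1.5],
  [-0.05, 0, -4.6, 0, 1.5],
  [-0.05, 0, -5.1, 0, 1.5],
  [-0.05, 0, -5.3, 0, 1.5],
  [-0.05, 0, -5.3, 0, 1.5],
])

```text
clock: 23.65
position: [0.5841, 0.2153, 0.1618]
ee_rot: [-3.119, -0.378, -0.009]
force: [-0.4, -0.1, -3.0]
width: 0.256
```

Emit:
carry_out([
  [0, 0, -0.1, 0, 1.5],
  [0, 0, -0.2, 0, 1.5],
  [0, 0, -0.3, 0, 1.5],
  [0, 0, -0.4, 0, 1.5],
  [0, 0, -0.4, 0, 1.5],
])

```text
clock: 24.15
position: [0.5841, 0.2153, 0.1577]
ee_rot: [-3.119, -0.378, -0.009]
force: [-0.2, -0.4, -2.1]
width: 0.258
```

Emit:
carry_out([
  [0, 0, -0.05, 0, 1.5],
  [0, 0, -0.1, 0, 1.5],
  [0, 0, -0.15, 0, 1.5],
  [0, 0, -0.15, 0, 1.5],
])

```text
clock: 24.55
position: [0.5842, 0.2153, 0.1571]
ee_rot: [-3.119, -0.378, -0.01]
force: [-2.3, -3.0, 7.2]
width: 0.256
```

Emit:
carry_out([
  [0, 0, 0, 0, 1.8],
  [0, 0, 0, 0, 2.6],
  [0, 0, 0, 0, 3.5],
  [0, 0, 0, 0, 5],
  [0, 0, 0, 0, 5],
  [0, 0, 0.5, 0, 5],
  [0, 0, 1.5, 0, 5],
  [0, 0, 3.5, 0, 5],
  [0, 0, 6, 0, 5],
  [0, 0, 9, 0, 5],
  [0, 0, 12, 0, 5],
  [0, 0, 13, 0, 5],
  [0, 0, 13, 0, 5],
])

```text
clock: 25.85
position: [0.5848, 0.2158, 0.2893]
ee_rot: [-3.118, -0.377, -0.016]
force: [0.1, 0.3, -0.2]
width: 0.545
```

```bash
python3 - <<'E'
from h import *
s,p,d=shot("wrist"); P=cloud("wrist",s,d); print(s["clock"],s["position"],s["force"],s["width"])
c=(.583,.215); rr=np.hypot(P[...,0]-c[0],P[...,1]-c[1])
q=(d>0)&(rr<.03)&(P[...,2]>.137)&(P[...,2]<.15); print("button",q.sum(),np.median(P[q],0),cv2.minEnclosingCircle(P[q][:,:2].astype(np.float32)))
q=(d>0)&(rr<.028)&(abs(P[...,2]-.0805)<.004); print("collar z",np.median(P[q][:,2]),np.linalg.lstsq(np.c_[P[q][:,:2],np.ones(q.sum())],P[q][:,2],rcond=None)[0][:2])
print("collar",ring(P,d,c,.0805,.012,.033,.003))
print("rim",ring(P,d,c,.0755,.033,.040,.002))
cv2.imwrite("pics/w8.png",p[:,:,::-1])
E
```

```text
25.85 [0.58481848 0.2157901  0.28931586] [ 0.12688278  0.3259406  -0.21829061] 0.5451178441646748
button 453 [0.58433229 0.21534085 0.14178547] ((0.5837371349334717, 0.2150866836309433), 0.009072376415133476)
collar z 0.08042182679454547 [-0.00029586  0.00027865]
collar (array([0.5839, 0.2153, 0.032 , 0.0117]), np.float64(0.0804), 509, np.float64(0.00144))
rim (array([0.5828, 0.2153, 0.0392, 0.0339]), np.float64(0.0754), 683, np.float64(0.00049))
```

View pics/w8.png

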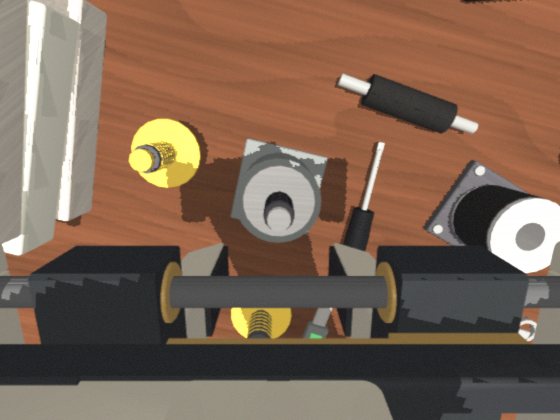

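The gauge stands level in its cup: collar at (282,195), button at (278,217), about 1 mm off centre, collar top at 80.4 mm. The bystanders in view lie where they were. Handing in.

```bash
python3 -c "
from cell import arm
print(arm.sign_off())"
```

```text
the job is handed in; nothing more can be done
None
```

The gauge was set in the wide sleeve, stood back in its stand, let go, and the job handed in at about 26 s of the 70 s. I could not measure the distance between the plunger ends. That they are locked at about 44 mm rests on the press with the collar home and on the low forces afterwards.

- **Press home:** I gripped the gauge at 30 N and pressed it onto the sleeve with about 13 N. The collar's top was then at 105.5 mm and level, which puts its underside on the sleeve's end.
- **Button:** I let go and pressed the button about 3.3 mm with about 10.6 N for roughly 0.5 s. After I let it up, its top was back at its first height and the collar was still home.
- **Draw-out and return:** The gauge came out slowly with under 1 N of side force within the bore. Lowering it onto the stand took about 10 N.
- **Last checks:** The collar's top was at 80.4 mm on the 75.4 mm rim, about 1 mm off centre and level. The button was up and the gripper clear. The bystanders in the last picture looked unmoved. The bearing, the jar and most of the wrench and caliper were out of that picture, so I did not check them at the end.

No check failed or disagreed.

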